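# Tip the pressed coir slab into the saucer

## Robot

A 6-joint arm with a two-finger parallel gripper is mounted at the origin on the work surface. World frame = base frame: x ahead of the robot, y to its left, z up, the work surface at z = 0. Lengths are in m, angles in rad, forces in N, time in s.
With the tool pointing down it reaches from about 0.3 to 0.775 m from the base axis. Payload 14.6 kg.
Tool frame: the origin (TCP) lies midway between the tips of the shut fingers; the grasp point (between the pads) lies 19 mm behind it; z points along the fingers, y is the line along which they close (so a half turn about z gives the same grasp; the last joint's range is limited). The gripper opens to 94 mm and grips with 3 to 60 N. Pads are 16 mm wide; open, the fingers measure 119 mm over their backs; the gripper's body (75 mm by 177 mm) begins 78 mm behind the grasp point.
Start: joints at [1.241, 0.3, 1.521, -0, 1.321, -0.067], TCP at [0.143, 0.531, 0.205] pointing down, gripper open.
Joint ranges: [-3.03, 3.03], [-0.79, 2.21], [0.23, 2.52], [-1.04, 4.18], [0, 3.07], [-2.55, 2.55]. Speed limits (rad/s): [2.22, 2.22, 2.57, 3.14, 3.14, 3.14].

## Interface

Orientations are given as [roll, pitch, yaw] about the fixed x, y, z axes, in that order (R = Rz(yaw) Ry(pitch) Rx(roll)).
In Python, from station import telemetry, optics, ctrl gives the robot as it stands.
- The arm moves only by the tool carry_out, never from a script. Its argument "plan" is a list that holds one entry, the list of rows, each a list of 7 numbers: the shift along the tool's x, y, z in mm, then the turn, a rotation vector about the tool's x, y, z in rad, then the finger opening in mm, from 0 to 94. A call has 1 to 20 rows; each row shifts and turns the commanded pose from where the row before left it, along the tool's axes as they then stand; what a row does not reach is not made up. A row lasts 1/12 s, in which the tool goes at most 41.7 mm and 7.16 degrees, less where a joint would pass 70% of its speed; a pose out of reach is approached as far as the arm can. A call with a gripper value outside its range is refused whole. The fingers move at their own pace and stop on an object; "squeeze" is the grip in N (left out, the last holds). Time passes only in rows, so rows that do not move let the fingers close. It gives the time, the measured TCP pose, the force, the opening and the grip force at its end, in the units of the state.
- telemetry.get_obs(): the state, without advancing time (a new reading comes with each control period).
- optics.camera(name): name is "side" or "top" or "wrist"; returns a dict with "pixels" (420x560x3 uint8, red, green, blue), "intrinsics" (3x3 intrinsics, pixels), "origin" and "rotation" of the camera in the world. Camera axes: x right, y down, z forward; pixel columns grow to the right and rows downward; lengths in m; the calibration is good to about 2 mm. A picture is of the moment at which its call begins. There is no depth.
- ctrl.hand_in(): hands the job in; it is judged then, once.
The state is a dict: "time_s": time; "qpos": joint angles; "joint_vel": joint speeds; "tau": joint torques, N m; "ee_pos": TCP position; "eef_rot": TCP orientation; "force": force on the tool from outside, world axes, zero at the start; "moment": the same for the moment, N m; "grip_width": finger opening in m; "grip_force": force on a finger pad.
Only numpy, scipy, OpenCV 4.12 (cv2) and the standard library are available. Lean on these libraries where they do the work, as an engineer would, in place of code of your own. Each camera call takes 0.05 s, during which the arm holds its last target. There are 200 camera calls.

## Task

On the potting bench, take the flat steel shovel, slide its blade under the square pressed-coir slab that lies against the wooden strip, lift it and tip it gently into the terracotta saucer so that it lies flat inside the rim. Dry coir crumbles, so carry it only on the shovel, never touch it with the gripper and do not drop it; leave the round coir disc where it is, and finally lay the shovel down flat on the bench and let go.

Things in the scene. Friction and masses are not known exactly. Their poses are not given: they have to be found in the camera images.
- shovel: Loose shovel, 0.14 kg. Flat steel blade 100 x 60 x 2 mm, no side walls. Origin: middle of the blade's rear end, underside; +x along the blade to its front edge, z up. Flat wooden handle, 14 mm across y (grip it across y, faces parallel) by 24 mm, leans 30 deg backwards: axis from (10,0,2) mm along (-0.5,0,0.87), wood from 25 to 110 mm along it; good grip point at 70 mm: (-25,0,63) mm.
- slab: Square dark brown slab 70 x 70 x 14 mm, 50 g. Origin: centre of underside. Its +x side faces, 2 mm off, a fixed wooden strip (18 mm high, 24 wide, 340 long, along y) that stops it when the blade is pushed under it along +x. Lower edges bevelled all round (8 mm in, 4 mm up): a blade flat on the bench rides in under it. Slides off a blade tipped 35 deg or more.
- disc: Bystander: round disc of the same coir, 70 mm across, 14 mm thick, against the same strip beside the slab (either side), centres 140 mm apart. Origin: centre of underside.
- saucer: Round terracotta plant saucer, loose, 0.7 kg: 200 mm across and 18 mm high outside; flat inner floor about 178 mm across, 6 mm above the bench. Origin: centre of underside.
There are look-alikes about, which are no part of the job. Leave any green, pink or turquoise look-alike of the slab alone.

How it is judged:
By the outcome, as a careful person would: the job done as asked, in the order asked, and still so for the second after the job is handed in, with the robot touching nothing.
It also fails if it takes over 56 s, if anything falls off the work surface, if the arm or the gripper's body presses on something with over 40 N, if the wrist force passes 120 N, or if a joint passes its speed limit or range.

## Working session

There is one attempt and no reset: what is moved stays moved. The work goes in short steps, Python scripts to look and compute and a tool call to move; the robot and the scene stay as the last step left them, time stands still between calls to the robot, and variables do not carry over. Pictures are saved under pics/ and viewed, at most 10 in all, crops included, and the job is handed in when it is done.

Besides the shell and the picture viewer there is one more tool, called after ">>>" by a JSON object that holds its "fn" and its "kwargs", one argument or row to a line. carry_out: Moves the arm, as the interface text tells. Its arguments: {"type":"object","properties":{"plan":{"type":"array","items":{"type":"array","items":{"type":"array","items":{"type":"number"}}}},"squeeze":{"type":"number"}},"required":["plan"]}

```bash
mkdir -p pics; ls
python3 - <<'E'
from station import telemetry, optics, ctrl
import cv2
o=telemetry.get_obs(); print(o)
for n in ["top","side"]:
    c=optics.camera(n); cv2.imwrite(f"pics/{n}0.png",c["pixels"][:,:,::-1]); print(n,c["intrinsics"],c["origin"],c["rotation"])
E
```

```text
pics
{'time_s': 0.0, 'qpos': array([ 1.24145202e+00,  3.00466766e-01,  1.52159884e+00,  6.12326158e-06,
        1.32069247e+00, -6.65608645e-02]), 'joint_vel': array([-0.0003006 , -0.00073139, -0.00046822,  0.00095404, -0.00177392,
        0.00030995]), 'tau': array([ 1.99947266e-03, -5.31803834e+01, -3.52736521e+01,  7.09479419e-02,
        2.43659428e-02, -8.04113120e-05]), 'ee_pos': array([0.14276668, 0.53086954, 0.20488119]), 'eef_rot': array([-3.14043020e+00, -8.34323675e-05,  2.87880764e+00]), 'force': array([ 0.1390288 , -0.21174218,  0.0857646 ]), 'moment': array([ 0.07228769, -0.0159548 , -0.01222655]), 'grip_force': 0.0, 'grip_width': 0.0939295464343348}
top [[511.21350252   0.         266.77492044]
 [  0.         511.21350252 204.30624884]
 [  0.           0.           1.        ]] [ 0.43504943 -0.01051925  1.01385865] [-3.0534095  -0.01605012 -1.5417941 ]
side [[451.55048296   0.         279.85653335]
 [  0.         451.55048296 207.61938479]
 [  0.           0.           1.        ]] [0.39749969 0.62165115 0.59342497] [-2.24958408 -0.01583803 -2.97627412]
```

View pics/top0.png

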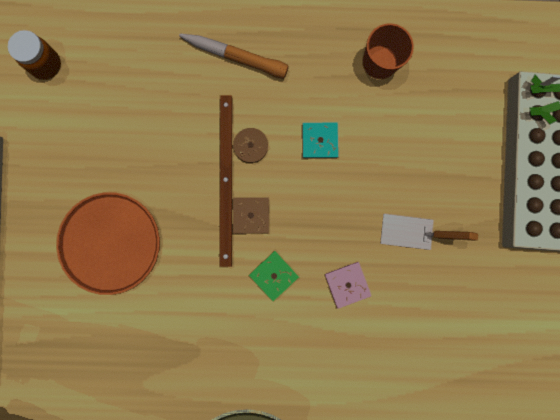

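View pics/side0.png

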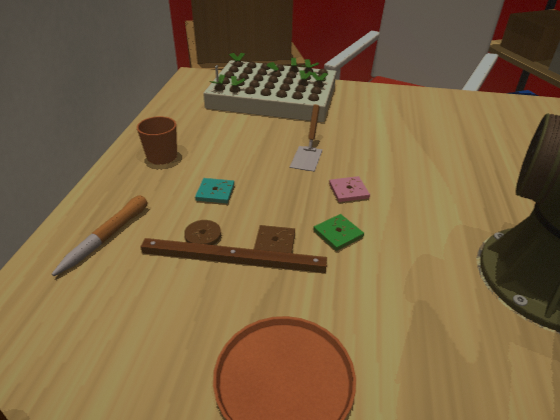

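Top view: strip at (226,180), the brown square slab at (251,216), the brown disc at (251,145), the saucer at (108,243), and the shovel with its blade at (407,232) and handle to (477,236). The slab candidates are brown (251,216), turquoise (320,140), green (274,276) and pink (348,285). Only the brown square lies against the strip, so that is the slab. I'll confirm it in a crop.

```bash
cat > h.py <<'E'
import numpy as np, cv2
from scipy.spatial.transform import Rotation as R
from station import telemetry, optics, ctrl
def rot(r): return R.from_euler('xyz',r)
def px2w(c,uv,z):
    uv=np.atleast_2d(np.array(uv,float)); d=np.c_[uv,np.ones(len(uv))]@np.linalg.inv(c["intrinsics"]).T
    d=rot(c["rotation"]).apply(d); o=np.array(c["origin"]); return o+d*((z-o[2])/d[:,2])[:,None]
def w2px(c,p):
    q=rot(c["rotation"]).inv().apply(np.atleast_2d(p)-np.array(c["origin"]))@np.array(c["intrinsics"]).T
    return q[:,:2]/q[:,2:]
E
python3 - <<'E'
from h import *
c=optics.camera("top"); im=c["pixels"][:,:,::-1]
a=cv2.resize(im[185:275,210:310],None,fx=5,fy=5,interpolation=cv2.INTER_CUBIC)[:, :400]
b=cv2.resize(im[190:280,375:485],None,fx=3.6,fy=3.6,interpolation=cv2.INTER_CUBIC)
# a: u=210+x/5,v=185+y/5 ; b: u=375+(x-400)/3.6, v=190+y/3.6
o=np.zeros((450,800,3),np.uint8); o[:,:400]=a; o[:324,400:796]=b
cv2.imwrite("pics/crop1.png",o)
print(px2w(c,[(108,243)],.018),px2w(c,[(251,216)],.014),px2w(c,[(383,215),(433,247)],.002))
E
```

```text
[[0.43913033 0.28073036 0.018     ]] [[0.4999636  0.00622486 0.014     ]] [[ 0.51062992 -0.25609679  0.002     ]
 [ 0.45002436 -0.35614762  0.002     ]]
```

View pics/crop1.png

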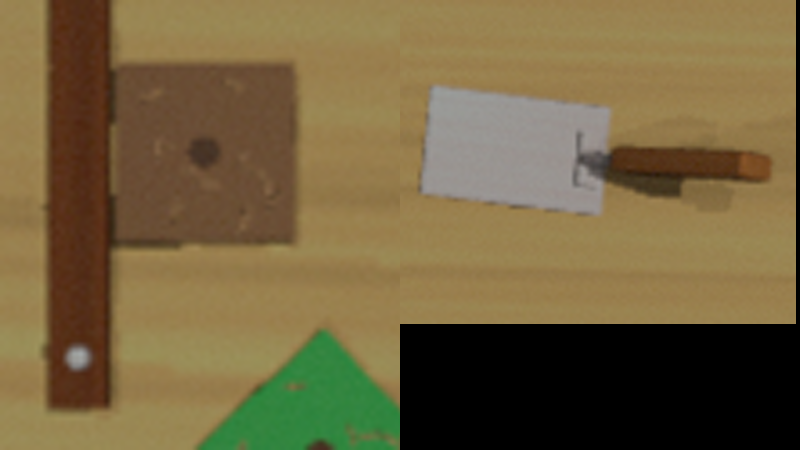

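The crop confirms it. The brown square has corners at crop (117,63), (295,63), (295,243), (112,243) and lies beside the strip. The blade corners are (433,86), (610,107), (602,214), (421,193), with the handle to its right.

Run:
```python
from h import *
c=optics.camera("top"); np.set_printoptions(precision=4,suppress=True)
f=lambda L,x0,s,u0,v0:[(u0+(x-x0)/s-.4,v0+y/s-.4) for x,y in L]
S=px2w(c,f([(117,63),(295,63),(295,243),(115,243)],0,5,210,185),.014); print("slab",S,S.mean(0))
B=px2w(c,f([(433,86),(610,107),(602,214),(421,193)],400,3.6,375,190),.002); print("blade",B,B.mean(0))
print("sizes",[np.linalg.norm(B[i]-B[i-1]) for i in range(4)],[np.linalg.norm(S[i]-S[i-1]) for i in range(4)])
a=(B[0]+B[3]-B[1]-B[2])/2; print("shovel dir deg",np.degrees(np.arctan2(a[1],a[0])))
print("handle end",px2w(c,f([(755,166)],400,3.6,375,190),.095))
print("strip edge pts",px2w(c,f([(110,20),(110,400)],0,5,210,185),.018))
print("green top corner",px2w(c,f([(323,328)],0,5,210,185),.014))
hs=cv2.cvtColor(c["pixels"],cv2.COLOR_RGB2HSV); m=np.zeros((420,560),np.uint8); m[185:300,50:165]=1
m&=((hs[...,0]<9)&(hs[...,1]>150)).astype(np.uint8); ct=max(cv2.findContours(m,0,1)[0],key=cv2.contourArea); e=cv2.fitEllipse(ct); print(e,px2w(c,[e[0]],.016))
```

```text
slab [[ 0.5359  0.0427  0.014 ]
 [ 0.538  -0.0272  0.014 ]
 [ 0.4673 -0.0292  0.014 ]
 [ 0.4653  0.041   0.014 ]] [0.5016 0.0068 0.014 ]
blade [[ 0.5137 -0.2576  0.002 ]
 [ 0.505  -0.356   0.002 ]
 [ 0.4459 -0.3516  0.002 ]
 [ 0.4545 -0.2515  0.002 ]] [ 0.4798 -0.3042  0.002 ]
sizes [np.float64(0.059542773898027396), np.float64(0.09878310027986535), np.float64(0.05931531399072714), np.float64(0.10046492530748898)] [np.float64(0.07063012973169527), np.float64(0.06993361070609935), np.float64(0.07070834907752643), np.float64(0.07028073935580909)]
shovel dir deg 85.01850551503573
handle end [[ 0.4711 -0.3974  0.095 ]]
strip edge pts [[0.5523 0.0458 0.018 ]
 [0.4045 0.0407 0.018 ]]
green top corner [[ 0.4346 -0.0411  0.014 ]]Traceback (most recent call last):
  File "<stdin>", line 12, in <module>
cv2.error: OpenCV(4.12.0) /io/opencv/modules/imgproc/src/shapedescr.cpp:361: error: (-201:Incorrect size of input array) There should be at least 5 points to fit the ellipse in function 'fitEllipseNoDirect'
```

>>> {"fn": "carry_out", "kwargs": {
  "plan": [
    [[0, 0, 0, 0, 0, 0.1163, 60], [0, 0, 0, 0, 0, 0.1163, 60], [0, 0, 0, 0, 0, 0.1163, 60], [0, 0, 0, 0, 0, 0.1163, 60], [0, 0, 0, 0, 0, 0.1163, 60], [0, 0, 0, 0, 0, 0.1163, 60], [0, 0, 0, 0, 0, 0.1163, 60], [0, 0, 0, 0, 0, 0.1163, 60], [0, 0, 0, 0, 0, 0.1163, 60], [0, 0, 0, 0, 0, 0.1163, 60], [0, 0, 0, 0, 0, 0.1163, 60], [0, 0, 0, 0, 0, 0.1163, 60]]
  ]
}}

```text
time_s: 1.2
ee_pos: [0.1428, 0.531, 0.2053]
eef_rot: [-3.142, 0.0, 1.477]
force: [0.8, -0.5, -0.3]
grip_width: 0.0599
grip_force: 0.0
```

```bash
cat >> h.py <<'E'
np.set_printoptions(precision=4,suppress=True)
def shovel_tool(origin,yaw,pitch=0,lean=.3):
    """tool pose (pos, Rotation) for a shovel pose; pitch>0 = nose down"""
    d=R.from_euler('z',yaw)*R.from_euler('y',pitch)
    t=d*R.from_euler('x',np.pi)*R.from_euler('y',lean)
    g=np.array(origin)+d.apply([-.025,0,.063]); return g+t.apply([0,0,.019]),t
def delta(pose,o=None):
    o=o or telemetry.get_obs(); r=rot(o["eef_rot"]); p,t=pose
    return r.inv().apply(p-o["ee_pos"])*1e3,(r.inv()*t).as_rotvec()
E
python3 - <<'E'
from h import *
o=telemetry.get_obs(); print(o["ee_pos"],o["eef_rot"],o["qpos"],o["time_s"])
p,t=shovel_tool([.4755,-.3538,0],1.484); pre=(p+t.apply([0,0,-.09]),t); print(p,pre[0])
print(delta((np.array([.43,.1,.2]),t)),delta(pre))
E
```

```text
[0.1428 0.531  0.2053] [-3.1415  0.0004  1.4774] [ 1.2414  0.3001  1.5212 -0.      1.3207  1.3348] 1.2
[ 0.4738 -0.3731  0.0448] [ 0.4715 -0.3996  0.1308]
(array([-402.384 ,  326.0815,    5.3888]), array([ 0.0009,  0.3003, -0.0065])) (array([-895.9235,  413.992 ,   74.7258]), array([ 0.0009,  0.3003, -0.0065]))
```

>>> {"fn": "carry_out", "kwargs": {
  "plan": [
    [[-28.7, 23.3, 0, 0, 0, 0, 60], [-28.7, 23.3, 0, 0, 0, 0, 60], [-28.7, 23.3, 0, 0, 0, 0, 60], [-28.7, 23.3, 0, 0, 0, 0, 60], [-28.7, 23.3, 0, 0, 0, 0, 60], [-28.7, 23.3, 0, 0, 0, 0, 60], [-28.7, 23.3, 0, 0, 0, 0, 60], [-28.7, 23.3, 0, 0, 0, 0, 60], [-28.7, 23.3, 0, 0, 0, 0, 60], [-28.7, 23.3, 0, 0, 0, 0, 60], [-28.7, 23.3, 0, 0, 0, 0, 60], [-28.7, 23.3, 0, 0, 0, 0, 60], [-28.7, 23.3, 0, 0, 0, 0, 60], [-28.7, 23.3, 0, 0, 0, 0, 60], [0, 0, 0, 0, 0.1, 0, 60], [0, 0, 0, 0, 0.1, 0, 60], [0, 0, 0, 0, 0.1, 0, 60], [0, 0, 0, 0, 0, 0, 60]]
  ]
}}

```text
time_s: 2.7
ee_pos: [0.4325, 0.101, 0.2049]
eef_rot: [-3.141, -0.305, 1.48]
force: [0.2, -1.2, -0.1]
grip_width: 0.0603
grip_force: 0.0
```

Run:
```python
from h import *
o=telemetry.get_obs(); print(o["ee_pos"],o["eef_rot"],o["qpos"],o["time_s"])
p,t=shovel_tool([.4755,-.3538,0],1.484); pre=(p+t.apply([0,0,-.09]),t)
print(delta(pre))
```

```text
[0.4325 0.101  0.2049] [-3.1407 -0.305   1.4799] [-0.039   0.0318  1.8651  0.3221  1.2456 -0.0521] 2.7
(array([-494.3858,   84.176 ,  -78.0625]), array([ 0.0003, -0.005 , -0.0039]))
```

>>> {"fn": "carry_out", "kwargs": {
  "plan": [
    [[-30.9, 5.3, -4.9, 0, 0, 0, 60], [-30.9, 5.3, -4.9, 0, 0, 0, 60], [-30.9, 5.3, -4.9, 0, 0, 0, 60], [-30.9, 5.3, -4.9, 0, 0, 0, 60], [-30.9, 5.3, -4.9, 0, 0, 0, 60], [-30.9, 5.3, -4.9, 0, 0, 0, 60], [-30.9, 5.3, -4.9, 0, 0, 0, 60], [-30.9, 5.3, -4.9, 0, 0, 0, 60], [-30.9, 5.3, -4.9, 0, 0, 0, 60], [-30.9, 5.3, -4.9, 0, 0, 0, 60], [-30.9, 5.3, -4.9, 0, 0, 0, 60], [-30.9, 5.3, -4.9, 0, 0, 0, 60], [-30.9, 5.3, -4.9, 0, 0, 0, 60], [-30.9, 5.3, -4.9, 0, 0, 0, 60], [-30.9, 5.3, -4.9, 0, 0, 0, 60], [-30.9, 5.3, -4.9, 0, 0, 0, 60], [0, 0, 0, 0, 0, 0, 60], [0, 0, 0, 0, 0, 0, 60]]
  ]
}}

```text
time_s: 4.2
ee_pos: [0.4737, -0.3991, 0.133]
eef_rot: [-3.138, -0.299, 1.481]
force: [0.9, 0.2, -0.0]
grip_width: 0.0598
grip_force: 0.0
```

Run:
```python
from h import *
o=telemetry.get_obs(); print(o["ee_pos"],o["eef_rot"],o["qpos"],o["time_s"])
p,t=shovel_tool([.4755,-.3538,0],1.484); print(delta((p,t)))
c=optics.camera("side"); cv2.imwrite("pics/s1.png",cv2.resize(c["pixels"][50:230,180:420,::-1],None,fx=3,fy=3))
```

```text
[ 0.4737 -0.3991  0.133 ] [-3.1384 -0.2994  1.4812] [-0.852   0.637   1.232   0.2134  1.4868 -0.8038] 4.2
(array([-1.2617, -1.9171, 91.9053]), array([-0.0024,  0.0006, -0.0027]))
```

View pics/s1.png

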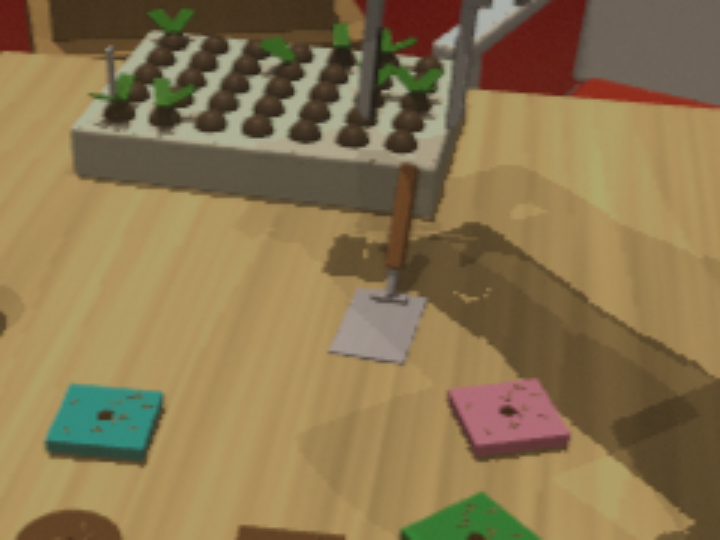

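The fingers straddle the handle, whose end is at crop (405,170). The tray behind stays below the gripper body. I'll descend and grip.

>>> {"fn": "carry_out", "kwargs": {
  "plan": [
    [[-1.3, -1.9, 0, 0, 0, 0, 60], [0, 0, 13, 0, 0, 0, 60], [0, 0, 13, 0, 0, 0, 60], [0, 0, 13, 0, 0, 0, 60], [0, 0, 13, 0, 0, 0, 60], [0, 0, 13, 0, 0, 0, 60], [0, 0, 13, 0, 0, 0, 60], [0, 0, 9, 0, 0, 0, 60], [0, 0, 5, 0, 0, 0, 60], [0, 0, 0, 0, 0, 0, 40], [0, 0, 0, 0, 0, 0, 25], [0, 0, 0, 0, 0, 0, 14], [0, 0, 0, 0, 0, 0, 8], [0, 0, 0, 0, 0, 0, 8], [0, 0, 0, 0, 0, 0, 8], [0, 0, 0, 0, 0, 0, 8]]
  ],
  "squeeze": 55
}}

```text
time_s: 5.58
ee_pos: [0.4742, -0.3728, 0.0462]
eef_rot: [3.141, -0.3, 1.483]
force: [-0.8, -0.1, 0.2]
grip_width: 0.0166
grip_force: 0.2
```

Run:
```python
from h import *
o=telemetry.get_obs(); print(o["ee_pos"],o["eef_rot"],o["force"],o["moment"],o["grip_width"],o["grip_force"],o["time_s"])
p,t=shovel_tool([.4755,-.3538,0],1.484); print(delta((p,t)))
```

```text
[ 0.4742 -0.3728  0.0462] [ 3.1414 -0.2998  1.4832] [-0.7678 -0.0839  0.1616] [-0.2409  0.1065 -0.0234] 0.01658433856406603 0.19067304208874702 5.5833
(array([-0.7002, -0.3674,  1.148 ]), array([ 0.0005,  0.0002, -0.0007]))
```

>>> {"fn": "carry_out", "kwargs": {
  "plan": [
    [[0, 0, 0, 0, 0, 0, 6], [0, 0, 0, 0, 0, 0, 4], [0, 0, 0, 0, 0, 0, 4], [0, 0, 0, 0, 0, 0, 4], [0, 0, 0, 0, 0, 0, 4], [0.9, 0, -2.9, 0, 0, 0, 4], [0.9, 0, -2.9, 0, 0, 0, 4], [0.9, 0, -2.9, 0, 0, 0, 4], [0.9, 0, -2.9, 0, 0, 0, 4], [0, 0, 0, 0, 0, 0, 4], [0, 0, 0, 0, 0, 0, 4]]
  ],
  "squeeze": 55
}}

```text
time_s: 6.5
ee_pos: [0.4743, -0.3727, 0.0583]
eef_rot: [3.141, -0.3, 1.483]
force: [0.3, 0.3, -1.6]
grip_width: 0.0137
grip_force: 55.0
```

Run:
```python
from h import *
o=telemetry.get_obs(); print(o["ee_pos"],o["eef_rot"],o["force"],o["moment"],o["grip_width"],o["grip_force"],o["time_s"])
c=optics.camera("top"); im=c["pixels"][:,:,::-1]; s=optics.camera("side")["pixels"][:,:,::-1]
a=cv2.resize(im[185:275,370:500],None,fx=3,fy=3,interpolation=cv2.INTER_CUBIC)
b=cv2.resize(s[90:190,260:390],None,fx=3,fy=3,interpolation=cv2.INTER_CUBIC)
o_=np.zeros((300,780,3),np.uint8); o_[:270,:390]=a; o_[:300,390:]=b; cv2.imwrite("pics/g1.png",o_)
```

```text
[ 0.4743 -0.3727  0.0583] [ 3.1413 -0.2997  1.4833] [ 0.3239  0.2841 -1.6343] [-0.3259  0.1672 -0.0051] 0.013695364008656612 54.994375705718994 6.5
```

View pics/g1.png

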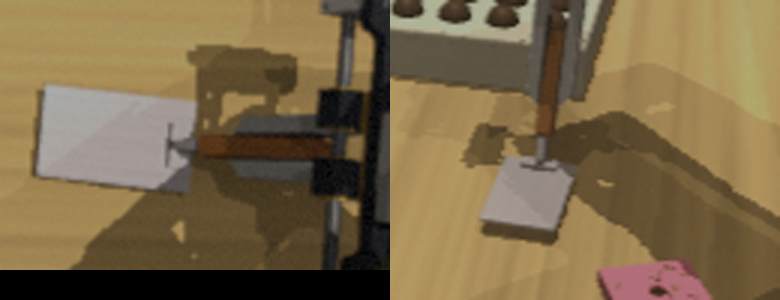

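The shovel is held: 55 N grip, 1.6 N load. The blade is about 12 mm up and level, with corners at crop (43,85), (197,100), (188,192), (37,177). Next I'll work out the approach to the slab.

```bash
cat >> h.py <<'E'
def T(p,r): m=np.eye(4); m[:3,:3]=r.as_matrix(); m[:3,3]=p; return m
def shT(o,yaw,pitch=0): return T(o,R.from_euler('z',yaw)*R.from_euler('y',pitch))
G=np.linalg.inv(T([.4742,-.3728,.0462],rot([3.1414,-.2998,1.4832])))@shT([.4755,-.3538,0],1.484) # shovel in tool
def now(): o=telemetry.get_obs(); return T(o["ee_pos"],rot(o["eef_rot"]))
def go(S,cur=None):
    cur=now() if cur is None else cur
    D=np.linalg.inv(cur)@S@np.linalg.inv(G); return D[:3,3]*1e3,R.from_matrix(D[:3,:3]).as_rotvec(),(S@np.linalg.inv(G))[:3,3]
SL=np.array([.5016,.0068,0]); SY=1.606; SD=np.array([np.cos(SY),np.sin(SY),0])
E
python3 - <<'E'
from h import *
c=optics.camera("top")
B=px2w(c,[(370+x/3-.3,185+y/3-.3) for x,y in [(43,85),(197,100),(188,192),(37,177)]],.014)
S=now()@G; print("meas",B[:,:2].tolist(),B.mean(0),"model centre",S@[.05,0,.002,1])
a=(B[0]+B[3]-B[1]-B[2]); print(np.arctan2(a[1],a[0]))
o=SL-SD*.160; o[2]=.012
d,r,p=go(shT(o,SY)); print(d,r,p)
# after rotation done, pure translation:
W=now(); W[:3,:3]=W[:3,:3]@R.from_rotvec(r).as_matrix(); print("after rot",go(shT(o,SY),W)[0])
print(w2px(c,[S@[.1,0,0,1]][0][:3]))
E
```

```text
meas [[0.5136740987696904, -0.2551902929577824], [0.5068600719869665, -0.3567203502617581], [0.4464904664523253, -0.3508026495093539], [0.4533704925030021, -0.25178732101274054]] [ 0.4801 -0.3036  0.014 ] model centre [ 0.4797 -0.3038  0.0138  1.    ]
1.50261810212837
[193.7042  16.4639  59.6925] [ 0.0357 -0.0004 -0.1166] [ 0.5083 -0.1721  0.0582]
after rot [190.3733  40.9936  58.5927]
[[383.0004 228.1013]]
```

>>> {"fn": "carry_out", "kwargs": {
  "plan": [
    [[0, 0, 0, 0.0178, 0, -0.0583, 4], [0, 0, 0, 0.0178, 0, -0.0583, 4], [15.9, 3.4, 4.9, 0, 0, 0, 4], [15.9, 3.4, 4.9, 0, 0, 0, 4], [15.9, 3.4, 4.9, 0, 0, 0, 4], [15.9, 3.4, 4.9, 0, 0, 0, 4], [15.9, 3.4, 4.9, 0, 0, 0, 4], [15.9, 3.4, 4.9, 0, 0, 0, 4], [15.9, 3.4, 4.9, 0, 0, 0, 4], [15.9, 3.4, 4.9, 0, 0, 0, 4], [15.9, 3.4, 4.9, 0, 0, 0, 4], [15.9, 3.4, 4.9, 0, 0, 0, 4], [15.9, 3.4, 4.9, 0, 0, 0, 4], [15.9, 3.4, 4.9, 0, 0, 0, 4], [0, 0, 0, 0, 0, 0, 4], [0, 0, 0, 0, 0, 0, 4]]
  ]
}}

```text
time_s: 7.98
ee_pos: [0.5082, -0.171, 0.0584]
eef_rot: [3.141, -0.3, 1.607]
force: [0.5, -0.7, -1.3]
grip_width: 0.0138
grip_force: 55.0
```

Run:
```python
from h import *
c=optics.camera("top"); im=c["pixels"][:,:,::-1]; o=telemetry.get_obs(); print(o["ee_pos"],o["eef_rot"],o["force"],o["moment"],o["time_s"])
S=now()@G; print("origin",S[:3,3],"zaxis",S[:3,2],"xaxis",S[:3,0])
cv2.imwrite("pics/a1.png",cv2.resize(im[180:280,215:375],None,fx=5,fy=5,interpolation=cv2.INTER_CUBIC))
t=SL-SD*.160; t[2]=0; print(go(shT(t,SY,0.01)))
```

```text
[ 0.5082 -0.1717  0.0584] [ 3.141  -0.2997  1.6058] [-0.2603 -0.7907 -1.2918] [-0.4185  0.026   0.022 ] 8.0333
origin [ 0.5072 -0.1527  0.0122] zaxis [-0.0004  0.0001  1.    ] xaxis [-0.0357  0.9994 -0.0001]
(array([-3.5133,  0.0647, 11.5095]), array([ 0.0002, -0.0099,  0.0006]), array([ 0.5082, -0.1717,  0.0464]))
```

View pics/a1.png

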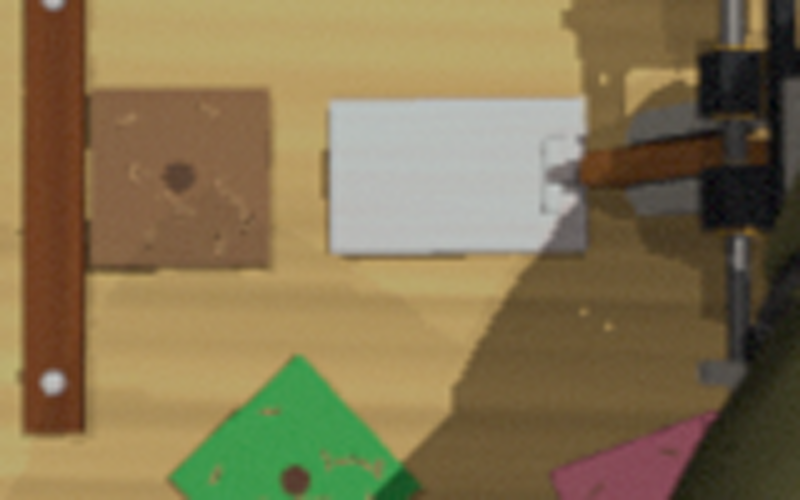

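The blade at (330–587, 98–253) lines up with the slab at (92–270, 90–268), with about 23 mm between them. I'll lower it with the nose very slightly down.

>>> {"fn": "carry_out", "kwargs": {
  "plan": [
    [[-0.9, 0, 3, 0, -0.01, 0, 4], [-0.9, 0, 3, 0, 0, 0, 4], [-0.9, 0, 3, 0, 0, 0, 4], [-0.3, 0, 1.1, 0, 0, 0, 4], [-0.2, 0, 0.7, 0, 0, 0, 4], [0, 0, 0, 0, 0, 0, 4], [-0.15, 0, 0.5, 0, 0, 0, 4], [0, 0, 0, 0, 0, 0, 4]]
  ]
}}

```text
time_s: 8.7
ee_pos: [0.5082, -0.1718, 0.047]
eef_rot: [3.141, -0.29, 1.605]
force: [-1.4, -1.8, 4.7]
grip_width: 0.0135
grip_force: 55.0
```

Run:
```python
from h import *
o=telemetry.get_obs(); print(o["ee_pos"],o["eef_rot"],o["force"],o["moment"],o["time_s"])
S=now()@G; print("origin",S[:3,3],"front",(S@[.1,0,0,1]))
t=SL+SD*(.035-.1); t[2]=0; print(go(shT(t,SY,0.01)))
```

```text
[ 0.5082 -0.1718  0.047 ] [ 3.1408 -0.29    1.6053] [-1.4344 -1.7836  4.6619] [0.4595 0.5915 0.3109] 8.7
origin [ 0.5072 -0.1533  0.0006] front [ 0.5037 -0.0533 -0.0004  1.    ]
(array([91.0215, -0.0333, 27.7751]), array([ 0.0005, -0.0002,  0.0001]), array([ 0.5049, -0.0767,  0.0464]))
```

>>> {"fn": "carry_out", "kwargs": {
  "plan": [
    [[4.79, 0, 1.43, 0, 0, 0, 4], [4.79, 0, 1.43, 0, 0, 0, 4], [4.79, 0, 1.43, 0, 0, 0, 4], [4.79, 0, 1.43, 0, 0, 0, 4], [4.79, 0, 1.43, 0, 0, 0, 4], [4.79, 0, 1.43, 0, 0, 0, 4], [4.79, 0, 1.43, 0, 0, 0, 4], [4.79, 0, 1.43, 0, 0, 0, 4], [4.79, 0, 1.43, 0, 0, 0, 4], [4.79, 0, 1.43, 0, 0, 0, 4], [4.79, 0, 1.43, 0, 0, 0, 4], [4.79, 0, 1.43, 0, 0, 0, 4], [4.79, 0, 1.43, 0, 0, 0, 4], [4.79, 0, 1.43, 0, 0, 0, 4], [4.79, 0, 1.43, 0, 0, 0, 4], [4.79, 0, 1.43, 0, 0, 0, 4], [0, 0, 0, 0, 0, 0, 4]]
  ]
}}

```text
time_s: 10.12
ee_pos: [0.5057, -0.091, 0.047]
eef_rot: [3.14, -0.29, 1.606]
force: [0.4, 0.8, 3.7]
grip_width: 0.0137
grip_force: 55.0
```

Run:
```python
from h import *
c=optics.camera("top"); im=c["pixels"][:,:,::-1]; o=telemetry.get_obs(); print(o["ee_pos"],o["eef_rot"],o["force"],o["moment"],o["time_s"])
S=now()@G; print("origin",S[:3,3],"front",(S@[.1,0,0,1]))
t=SL+SD*(.035-.1); t[2]=0; print(go(shT(t,SY,0.01)))
s=optics.camera("side")["pixels"][:,:,::-1]
o_=np.zeros((400,800,3),np.uint8); o_[:]=0
o_[:,:400]=cv2.resize(im[180:260,215:295],None,fx=5,fy=5,interpolation=cv2.INTER_CUBIC); o_[:,400:]=cv2.resize(s[190:290,230:330],None,fx=4,fy=4,interpolation=cv2.INTER_CUBIC); cv2.imwrite("pics/u1.png",o_)
```

```text
[ 0.5056 -0.0911  0.0469] [ 3.1404 -0.2905  1.6055] [1.7813 1.314  3.2062] [ 0.995  -0.0732 -0.168 ] 10.1667
origin [ 0.5046 -0.0725  0.0005] front [ 0.5011  0.0274 -0.0004  1.    ]
(array([13.6419, -0.2219,  4.5987]), array([ 0.0009, -0.0007,  0.0003]), array([ 0.5049, -0.0767,  0.0464]))
```

View pics/u1.png

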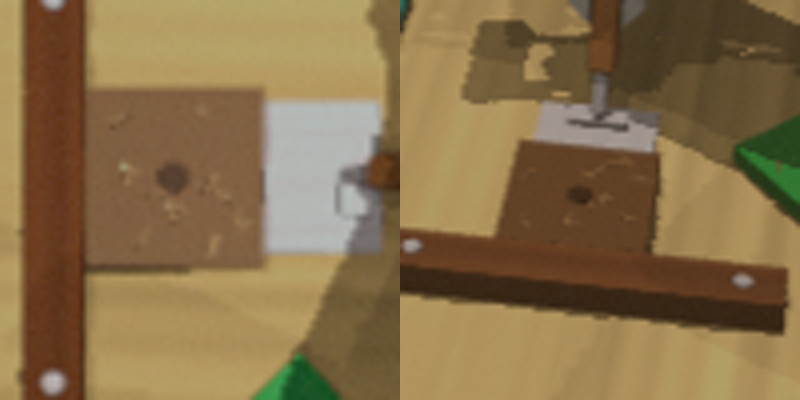

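The slab rides on the blade, pressed against the strip: top view slab (86–265, 90–268), blade visible behind it to x=380. I'll push the last 13 mm, back off 2 mm, then raise the nose slightly and lift.

>>> {"fn": "carry_out", "kwargs": {
  "plan": [
    [[4.15, 0, 1.25, 0, 0, 0, 4], [4.15, 0, 1.25, 0, 0, 0, 4], [4.15, 0, 1.25, 0, 0, 0, 4], [0, 0, 0, 0, 0, 0, 4], [-1, 0, -0.3, 0, 0, 0, 4], [-1, 0, -0.3, 0, 0, 0, 4], [0, 0, 0, 0, 0.015, 0, 4], [0, 0, 0, 0, 0.015, 0, 4], [0.6, 0, -1.9, 0, 0.015, 0, 4], [1.2, 0, -3.8, 0, 0, 0, 4], [1.5, 0, -4.8, 0, 0, 0, 4], [1.5, 0, -4.8, 0, 0, 0, 4], [1.5, 0, -4.8, 0, 0, 0, 4], [1.5, 0, -4.8, 0, 0, 0, 4], [1.5, 0, -4.8, 0, 0, 0, 4], [1.5, 0, -4.8, 0, 0, 0, 4], [1.5, 0, -4.8, 0, 0, 0, 4], [0.9, 0, -2.9, 0, 0, 0, 4], [0, 0, 0, 0, 0, 0, 4], [0, 0, 0, 0, 0, 0, 4]]
  ]
}}

```text
time_s: 11.88
ee_pos: [0.505, -0.0822, 0.0908]
eef_rot: [3.141, -0.335, 1.605]
force: [-0.3, -0.8, -2.6]
grip_width: 0.0134
grip_force: 55.0
```

Run:
```python
from h import *
c=optics.camera("top"); im=c["pixels"][:,:,::-1]; o=telemetry.get_obs(); print(o["ee_pos"],o["eef_rot"],o["force"],o["moment"],o["qpos"],o["time_s"])
S=now()@G; print("origin",S[:3,3],"front",(S@[.1,0,0,1]))
s=optics.camera("side")["pixels"][:,:,::-1]
o_=np.zeros((450,800,3),np.uint8)
o_[:400,:400]=cv2.resize(im[180:260,215:295],None,fx=5,fy=5,interpolation=cv2.INTER_CUBIC); o_[:450,400:]=cv2.resize(s[180:292,230:330],(400,450),interpolation=cv2.INTER_CUBIC); cv2.imwrite("pics/l1.png",o_)
# saucer centre by colour, inner ellipse extents
hs=cv2.cvtColor(c["pixels"],cv2.COLOR_RGB2HSV); print(hs[243,108],hs[350,108])
roi=hs[180:306,45:172]; m=((np.minimum(roi[...,0],180-roi[...,0])<9)&(roi[...,1]>140)).astype(np.uint8)
ct=max(cv2.findContours(m,0,1)[0],key=cv2.contourArea); (x,y),r=cv2.minEnclosingCircle(ct); e=cv2.fitEllipse(ct); print(x+45,y+180,r,e); print(px2w(c,[(e[0][0]+45,e[0][1]+180)],.016))
```

```text
[ 0.5049 -0.0822  0.0906] [ 3.1413 -0.335   1.6053] [ 0.6031  0.4392 -1.9366] [-0.4637  0.1054 -0.0194] [-0.3933  0.414   1.6919  0.3272  1.1976 -0.5727] 11.9333
origin [ 0.5039 -0.0615  0.0451] front [0.5003 0.0383 0.0486 1.    ]
[ 11 175 178] [ 22 108 184]Traceback (most recent call last):
  File "<stdin>", line 10, in <module>
cv2.error: OpenCV(4.12.0) /io/opencv/modules/imgproc/src/shapedescr.cpp:361: error: (-201:Incorrect size of input array) There should be at least 5 points to fit the ellipse in function 'fitEllipseNoDirect'
```

View pics/l1.png

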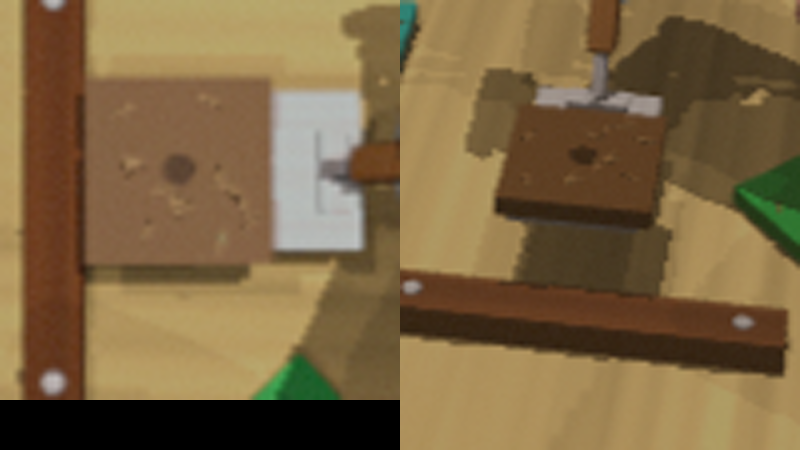

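The slab is flat on the blade and clear of the strip. In the top view the slab spans (83–272, 78–262) and the blade shows to x=362, so the slab's front edge is about flush with the blade edge. Next comes the saucer target.

Run:
```python
from h import *
c=optics.camera("top")
hs=cv2.cvtColor(c["pixels"],cv2.COLOR_RGB2HSV); roi=hs[180:306,45:172]
m=((roi[...,0]<16)&(roi[...,1]>140)).astype(np.uint8)
ct=max(cv2.findContours(m,0,1)[0],key=cv2.contourArea); e=cv2.fitEllipse(ct); print(e); C=px2w(c,[(e[0][0]+45,e[0][1]+180)],.016)[0]; print("C",C, 'diam',np.array(e[1])/511.2*1.0)
S=now()@G; F=S@[.1,0,0,1]
print("slab c",px2w(c,[(215+177.5/5-.4,180+170/5-.4)],.062))
tgt=C+SD*.033; print("front tgt",tgt)
o=tgt-SD*.1; o[2]=.045; d,r,p=go(shT(o,SY,-.035)); print(d,r,p)
```

```text
((62.653587341308594, 63.15751647949219), (100.96959686279297, 103.48491668701172), 52.018951416015625)
C [0.4388 0.282  0.016 ] diam [0.1975 0.2024]
slab c [[0.5013 0.0072 0.062 ]]
front tgt [0.4377 0.3149 0.016 ]
[263.0831 -53.0882  91.533 ] [-0.0002 -0.0003 -0.    ] [0.4423 0.1944 0.0905]
```

>>> {"fn": "carry_out", "kwargs": {
  "plan": [
    [[4.75, -0.96, 1.65, 0, 0, 0, 4], [9.5, -1.92, 3.3, 0, 0, 0, 4], [14.25, -2.88, 4.95, 0, 0, 0, 4], [15.85, -3.2, 5.51, 0, 0, 0, 4], [15.85, -3.2, 5.51, 0, 0, 0, 4], [15.85, -3.2, 5.51, 0, 0, 0, 4], [15.85, -3.2, 5.51, 0, 0, 0, 4], [15.85, -3.2, 5.51, 0, 0, 0, 4], [15.85, -3.2, 5.51, 0, 0, 0, 4], [15.85, -3.2, 5.51, 0, 0, 0, 4], [15.85, -3.2, 5.51, 0, 0, 0, 4], [15.85, -3.2, 5.51, 0, 0, 0, 4], [15.85, -3.2, 5.51, 0, 0, 0, 4], [15.85, -3.2, 5.51, 0, 0, 0, 4], [15.85, -3.2, 5.51, 0, 0, 0, 4], [15.85, -3.2, 5.51, 0, 0, 0, 4], [14.25, -2.88, 4.95, 0, 0, 0, 4], [9.5, -1.92, 3.3, 0, 0, 0, 4], [4.75, -0.96, 1.65, 0, 0, 0, 4], [0, 0, 0, 0, 0, 0, 4]]
  ]
}}

```text
time_s: 13.7
ee_pos: [0.4417, 0.1953, 0.0908]
eef_rot: [3.141, -0.335, 1.607]
force: [-0.7, -0.5, -2.7]
grip_width: 0.0139
grip_force: 55.0
```

```bash
cat >> h.py <<'E'
def rows(frames):
    """print per-step tool moves through a list of shovel (front point, pitch) along SY"""
    cur=now()
    for f,p in frames:
        d=R.from_euler('z',SY)*R.from_euler('y',p); S=T(np.array(f)-d.apply([.1,0,0]),d)
        a,r,q=go(S,cur); print(np.round(a,2),np.round(r,4),np.degrees(p),q); cur=S@np.linalg.inv(G)
E
python3 - <<'E'
from h import *
c=optics.camera("top"); im=c["pixels"][:,:,::-1]; o=telemetry.get_obs(); print(o["ee_pos"],o["eef_rot"],o["force"],o["qpos"],o["time_s"])
S=now()@G; print("origin",S[:3,3],"front",(S@[.1,0,0,1]))
F=np.array([.4377,.313,0])
N=12; pit=np.linspace(-.035,.70,N+1)[1:]; z=np.linspace(.0485,.010,9)[1:].tolist()+[.009,.0085,.008,.0075]
rows([(F+[0,0,zz],p) for zz,p in zip(z,pit)])
s=optics.camera("side")["pixels"][:,:,::-1]
o_=np.zeros((450,800,3),np.uint8)
o_[:400,:400]=cv2.resize(im[170:310,50:190],(400,400)); o_[:450,400:]=cv2.resize(s[210:420,200:387],(400,450)); cv2.imwrite("pics/t1.png",o_)
E
```

```text
[0.442  0.1946 0.0908] [ 3.1412 -0.3349  1.6062] [ 0.4101 -0.5947 -1.6879] [ 0.153   0.2585  1.9078  0.4057  0.9739 -0.1122] 13.75
origin [0.4409 0.2152 0.0453] front [0.4373 0.3151 0.0488 1.    ]
[ 1.38  0.19 -1.83] [-0.0001 -0.0614  0.0009] 1.5040142122184108 [0.4422 0.1953 0.093 ]
[ 3.74 -0.   -1.34] [-0.     -0.0612 -0.    ] 5.0133807073947025 [0.4421 0.1985 0.0953]
[ 4.03 -0.   -1.27] [-0.     -0.0612 -0.    ] 8.522747202570995 [0.442  0.2022 0.0974]
[ 4.32 -0.   -1.22] [-0.     -0.0612 -0.    ] 12.032113697747288 [0.4418 0.2063 0.0993]
[ 4.61 -0.   -1.18] [-0.     -0.0612 -0.    ] 15.54148019292358 [0.4417 0.2108 0.1008]
[ 4.9  -0.   -1.17] [-0.     -0.0612 -0.    ] 19.050846688099874 [0.4415 0.2156 0.1022]
[ 5.2  -0.   -1.17] [-0.     -0.0612 -0.    ] 22.56021318327616 [0.4413 0.2209 0.1031]
[ 5.49 -0.   -1.19] [-0.     -0.0612 -0.    ] 26.069579678452456 [0.4411 0.2264 0.1038]
[ 5.2  -0.   -4.99] [-0.     -0.0612 -0.    ] 29.578946173628747 [0.4409 0.2323 0.1079]
[ 5.15 -0.   -5.49] [-0.     -0.0612 -0.    ] 33.088312668805045 [0.4407 0.2385 0.1122]
[ 5.18 -0.   -5.5 ] [-0.     -0.0612 -0.    ] 36.59767916398133 [0.4404 0.245  0.1161]
[ 5.21 -0.   -5.51] [-0.     -0.0612 -0.    ] 40.10704565915762 [0.4402 0.2518 0.1195]
```

View pics/t1.png

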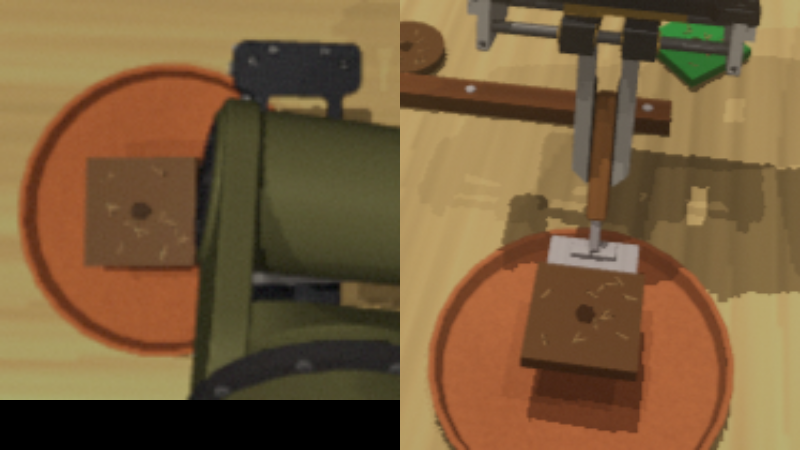

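>>> {"fn": "carry_out", "kwargs": {
  "plan": [
    [[1.4, 0.2, -1.8, 0, -0.0613, 0, 4], [3.75, 0, -1.35, 0, -0.0613, 0, 4], [4.05, 0, -1.25, 0, -0.0613, 0, 4], [4.3, 0, -1.2, 0, -0.0613, 0, 4], [4.6, 0, -1.2, 0, -0.0613, 0, 4], [4.9, 0, -1.2, 0, -0.0613, 0, 4], [5.2, 0, -1.2, 0, -0.0613, 0, 4], [5.5, 0, -1.2, 0, -0.0613, 0, 4], [0, 0, 0, 0, 0, 0, 4], [0, 0, 0, 0, 0, 0, 4]]
  ]
}}

```text
time_s: 14.63
ee_pos: [0.4414, 0.2262, 0.1035]
eef_rot: [-3.141, 0.154, 1.606]
force: [0.2, -0.7, -2.1]
grip_width: 0.0136
grip_force: 55.0
```

Run:
```python
from h import *
o=telemetry.get_obs(); print(o["ee_pos"],o["eef_rot"],o["force"],o["qpos"],o["time_s"])
S=now()@G; print("origin",S[:3,3],"front",(S@[.1,0,0,1]),np.degrees(-np.arcsin(S[2,0])))
F=np.array([.4377,.312,0])
rows([(F+[0,0,zz],p) for zz,p in zip([.0095,.009,.0085,.0085,.0085],[.49,.53,.57,.61,.65])])
s=optics.camera("side")["pixels"][:,:,::-1]
cv2.imwrite("pics/t2.png",cv2.resize(s[210:420,200:387],(500,562)))
```

```text
[0.4414 0.2262 0.1035] [-3.1411  0.1544  1.6058] [ 0.2111 -0.7279 -2.1486] [ 0.4756  0.3383  1.7326 -0.1533  1.1418  0.5095] 14.6333
origin [0.4411 0.2231 0.0536] front [0.4379 0.3129 0.0097 1.    ] 26.022540423502093
[ 2.09 -0.33 -3.19] [-0.0009 -0.0358  0.0006] 28.07493196141034 [0.441  0.2288 0.1063]
[ 3.35 -0.   -3.45] [-0.   -0.04 -0.  ] 30.36676314193363 [0.4408 0.2327 0.109 ]
[ 3.37 -0.   -3.45] [-0.   -0.04 -0.  ] 32.65859432245692 [0.4407 0.2368 0.1116]
[ 3.25 -0.   -3.94] [-0.   -0.04 -0.  ] 34.95042550298022 [0.4406 0.241  0.1146]
[ 3.25 -0.   -3.94] [-0.   -0.04 -0.  ] 37.24225668350351 [0.4404 0.2452 0.1173]
```

View pics/t2.png

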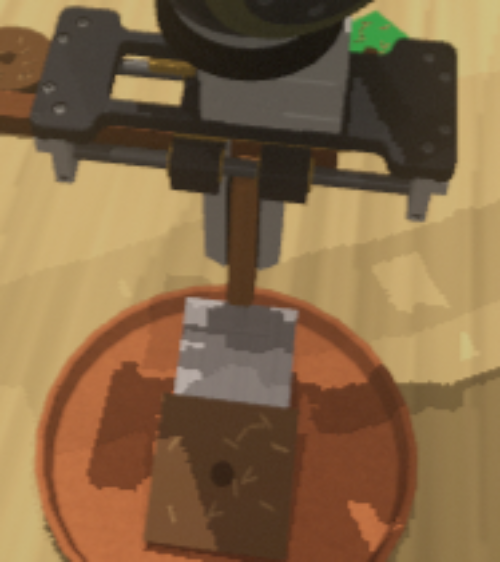

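The slab has slid about 15–20 mm and its front edge rests on the saucer floor at crop (215,550). Its rear half is still on the blade. I'll tip it further and then draw the blade back.

>>> {"fn": "carry_out", "kwargs": {
  "plan": [
    [[2.1, -0.3, -3.2, 0, -0.036, 0, 4], [3.35, 0, -3.45, 0, -0.04, 0, 4], [3.35, 0, -3.45, 0, -0.04, 0, 4], [3.25, 0, -3.9, 0, -0.04, 0, 4], [3.25, 0, -3.9, 0, -0.04, 0, 4], [0, 0, 0, 0, 0, 0, 4], [0, 0, 0, 0, 0, 0, 4]]
  ]
}}

```text
time_s: 15.27
ee_pos: [0.4406, 0.2448, 0.1173]
eef_rot: [-3.141, 0.349, 1.605]
force: [0.0, -0.4, -1.6]
grip_width: 0.0139
grip_force: 55.0
```

Run:
```python
from h import *
o=telemetry.get_obs(); print(o["ee_pos"],o["eef_rot"],o["force"],o["qpos"],o["time_s"])
S=now()@G; print("origin",S[:3,3],"front",(S@[.1,0,0,1]),np.degrees(-np.arcsin(S[2,0])))
F=np.array([.4377,.312,.0078])
rows([(F-SD*k*.05,.65) for k in (0,1,2)])
s=optics.camera("side")["pixels"][:,:,::-1]
cv2.imwrite("pics/t3.png",cv2.resize(s[210:420,200:387],(500,562)))
```

```text
[0.4406 0.2448 0.1173] [-3.1412  0.3494  1.605 ] [ 0.0351 -0.3723 -1.6445] [ 0.5906  0.4129  1.6254 -0.3057  1.306   0.6672] 15.2667
origin [0.4406 0.232  0.069 ] front [0.4378 0.3116 0.0085 1.    ] 37.19657219187745
[ 0.7  -0.15  0.48] [-0.0012 -0.0008 -0.0002] 37.24225668350351 [0.4404 0.2452 0.1166]
[-46.97   0.03  17.15] [-0. -0. -0.] 37.24225668350351 [0.4422 0.1953 0.1166]
[-46.97   0.03  17.15] [-0. -0. -0.] 37.24225668350351 [0.4439 0.1453 0.1166]
```

>>> {"fn": "carry_out", "kwargs": {
  "plan": [
    [[0.3, 0, 0.5, 0, 0, 0, 4], [-3, 0, 1.1, 0, 0, 0, 4], [-4.7, 0, 1.7, 0, 0, 0, 4], [-4.7, 0, 1.7, 0, 0, 0, 4], [-4.7, 0, 1.7, 0, 0, 0, 4], [-4.7, 0, 1.7, 0, 0, 0, 4], [-4.7, 0, 1.7, 0, 0, 0, 4], [-4.7, 0, 1.7, 0, 0, 0, 4], [-4.7, 0, 1.7, 0, 0, 0, 4], [0, 0, 0, 0, 0, 0, 4]]
  ]
}}

```text
time_s: 16.15
ee_pos: [0.4418, 0.2063, 0.1173]
eef_rot: [3.141, 0.352, 1.604]
force: [0.4, 0.6, -2.1]
grip_width: 0.0137
grip_force: 55.0
```

```bash
cat >> h.py <<'E'
def slab():
    """brown slab outline in the side view, as world points at z=.02 (top face if it lies flat in the saucer)"""
    c=optics.camera("side"); h=cv2.cvtColor(c["pixels"],cv2.COLOR_RGB2HSV).astype(int); r=h[270:420,200:370]
    m=((r[...,2]<115)&(r[...,1]>80)&(r[...,1]<165)).astype(np.uint8); m=cv2.morphologyEx(cv2.morphologyEx(m,3,np.ones((5,5))),2,np.ones((3,3)))
    ct=max(cv2.findContours(m,0,1)[0],key=cv2.contourArea); b=cv2.boxPoints(cv2.minAreaRect(ct))+[200,270]
    q=cv2.approxPolyDP(cv2.convexHull(ct),5,True)[:,0]+[200,270]
    print("area",cv2.contourArea(ct),"poly",q.tolist()); print(px2w(c,q,.02)[:,:2]); return c
E
python3 - <<'E'
from h import *
o=telemetry.get_obs(); print(o["ee_pos"],o["force"],o["time_s"])
S=now()@G; print("front",(S@[.1,0,0,1]))
c=slab(); h=cv2.cvtColor(c["pixels"],cv2.COLOR_RGB2HSV); print("col x=283:",[(v,h[v,283].tolist()) for v in range(320,420,6)])
E
```

```text
[0.4418 0.2063 0.1173] [ 0.3701  0.5648 -2.1395] 16.15
front [0.4392 0.2729 0.0083 1.    ]
area 2608.0 poly [[316, 356], [306, 419], [254, 413], [260, 372]]
[[0.3984 0.2449]
 [0.4016 0.3382]
 [0.4688 0.342 ]
 [0.4727 0.2837]]
col x=283: [(320, [10, 39, 97]), (326, [9, 34, 120]), (332, [11, 37, 96]), (338, [13, 35, 116]), (344, [10, 32, 120]), (350, [11, 30, 118]), (356, [9, 28, 120]), (362, [9, 28, 119]), (368, [13, 151, 76]), (374, [14, 152, 74]), (380, [13, 152, 74]), (386, [12, 146, 49]), (392, [12, 152, 62]), (398, [13, 157, 73]), (404, [13, 149, 72]), (410, [12, 154, 73]), (416, [11, 160, 51])]
```

>>> {"fn": "carry_out", "kwargs": {
  "plan": [
    [[-3, 0, 1.1, 0, 0, 0, 4], [-4.7, 0, 1.7, 0, 0, 0, 4], [-4.7, 0, 1.7, 0, 0, 0, 4], [-4.7, 0, 1.7, 0, 0, 0, 4], [-4.7, 0, 1.7, 0, 0, 0, 4], [-4.7, 0, 1.7, 0, 0, 0, 4], [-4.7, 0, 1.7, 0, 0, 0, 4], [-4.7, 0, 1.7, 0, 0, 0, 4], [0, 0, 0, 0, 0, 0, 4]]
  ]
}}

```text
time_s: 16.95
ee_pos: [0.4431, 0.1682, 0.1174]
eef_rot: [3.141, 0.352, 1.604]
force: [-0.3, 0.8, -1.1]
grip_width: 0.0141
grip_force: 55.0
```

Run:
```python
from h import *
o=telemetry.get_obs(); print(o["ee_pos"],o["force"],o["time_s"])
S=now()@G; print("front",(S@[.1,0,0,1]))
c=slab(); h=cv2.cvtColor(c["pixels"],cv2.COLOR_RGB2HSV); print("col x=278:",[(v,h[v,278].tolist()) for v in range(338,420,5)])
```

```text
[0.4431 0.1682 0.1174] [-0.2966  0.8247 -1.0578] 16.95
front [0.4405 0.2348 0.0085 1.    ]
area 1922.0 poly [[265, 363], [310, 368], [305, 419], [255, 412]]
[[0.4685 0.2687]
 [0.4048 0.2654]
 [0.4029 0.3384]
 [0.4678 0.3405]]
col x=278: [(338, [11, 30, 118]), (343, [11, 25, 162]), (348, [9, 110, 95]), (353, [11, 167, 174]), (358, [10, 171, 125]), (363, [10, 170, 120]), (368, [13, 158, 71]), (373, [13, 159, 72]), (378, [13, 159, 72]), (383, [13, 154, 71]), (388, [11, 153, 65]), (393, [12, 158, 71]), (398, [13, 165, 74]), (403, [13, 149, 118]), (408, [13, 149, 120]), (413, [13, 157, 73]), (418, [10, 176, 120])]
```

The slab now lies flat: y 0.266–0.338, x 0.403–0.468, about 20 mm from the saucer centre, with floor visible behind it. I'll raise and level the shovel.

>>> {"fn": "carry_out", "kwargs": {
  "plan": [
    [[-3.4, 0, -9.4, 0, 0, 0, 4], [-3.4, 0, -9.4, 0, 0, 0, 4], [-3.4, 0, -9.4, 0, 0, 0, 4], [-3.4, 0, -9.4, 0, 0, 0, 4], [-3.4, 0, -9.4, 0, 0, 0, 4], [0, 0, 0, 0, 0.1083, 0, 4], [0, 0, 0, 0, 0.1083, 0, 4], [0, 0, 0, 0, 0.1083, 0, 4], [0, 0, 0, 0, 0.1083, 0, 4], [0, 0, 0, 0, 0.1083, 0, 4], [0, 0, 0, 0, 0.1083, 0, 4], [0, 0, 0, 0, 0, 0, 4]]
  ]
}}

```text
time_s: 18.0
ee_pos: [0.4433, 0.1679, 0.1678]
eef_rot: [3.141, -0.304, 1.603]
force: [-0.1, -0.7, -2.7]
grip_width: 0.0137
grip_force: 55.0
```

Run:
```python
from h import *
o=telemetry.get_obs(); print(o["ee_pos"],o["eef_rot"],o["force"],o["time_s"])
S=now()@G; print("origin",S[:3,3],"front",(S@[.1,0,0,1]))
print(go(shT([.62,.155,S[2,3]],SY))); print(go(shT([.62,.155,.01],SY)))
```

```text
[0.4433 0.1679 0.1678] [ 3.1407 -0.3041  1.6032] [-0.0999 -0.7296 -2.6899] 18.0
origin [0.4423 0.1871 0.1217] front [0.439  0.287  0.1221 1.    ]
(array([-35.8581, 176.6425, -11.173 ]), array([ 0.0013, -0.0043, -0.0019]), array([0.621 , 0.136 , 0.1679]))
(array([-69.2967, 176.5431,  95.3861]), array([ 0.0013, -0.0043, -0.0019]), array([0.621 , 0.136 , 0.0562]))
```

>>> {"fn": "carry_out", "kwargs": {
  "plan": [
    [[-3.6, 17.65, -1.1, 0, -0.0043, 0, 4], [-3.6, 17.65, -1.1, 0, 0, 0, 4], [-3.6, 17.65, -1.1, 0, 0, 0, 4], [-3.6, 17.65, -1.1, 0, 0, 0, 4], [-3.6, 17.65, -1.1, 0, 0, 0, 4], [-3.6, 17.65, -1.1, 0, 0, 0, 4], [-3.6, 17.65, -1.1, 0, 0, 0, 4], [-3.6, 17.65, -1.1, 0, 0, 0, 4], [-3.6, 17.65, -1.1, 0, 0, 0, 4], [-3.6, 17.65, -1.1, 0, 0, 0, 4], [-3.3, 0, 10.6, 0, 0, 0, 4], [-3.3, 0, 10.6, 0, 0, 0, 4], [-3.3, 0, 10.6, 0, 0, 0, 4], [-3.3, 0, 10.6, 0, 0, 0, 4], [-3.3, 0, 10.6, 0, 0, 0, 4], [-3.3, 0, 10.6, 0, 0, 0, 4], [-3.3, 0, 10.6, 0, 0, 0, 4], [-3.3, 0, 10.6, 0, 0, 0, 4], [-3, 0, 9.6, 0, 0, 0, 4], [0, 0, 0, 0, 0, 0, 4]]
  ]
}}

```text
time_s: 19.67
ee_pos: [0.6198, 0.1367, 0.066]
eef_rot: [-3.139, -0.294, 1.604]
force: [0.0, 0.4, -1.0]
grip_width: 0.0138
grip_force: 55.0
```

Run:
```python
from h import *
o=telemetry.get_obs(); print(o["ee_pos"],o["eef_rot"],o["force"],o["qpos"],o["time_s"])
S=now()@G; print("origin",S[:3,3],"front",(S@[.1,0,0,1]))
print(go(shT([*S[:2,3],0],SY)))
```

```text
[0.6198 0.1367 0.066 ] [-3.1386 -0.2939  1.6042] [ 0.0057  0.4097 -1.0003] [ 0.0349  0.6189  1.4286  0.3279  1.1187 -0.1469] 19.6667
origin [0.6187 0.1555 0.0197] front [0.6152 0.2554 0.0191 1.    ]
(array([-6.005 , -0.0823, 18.9016]), array([-0.0029,  0.0059, -0.001 ]), array([0.6197, 0.1364, 0.0462]))
```

>>> {"fn": "carry_out", "kwargs": {
  "plan": [
    [[-1.5, 0, 4.7, -0.003, 0.006, 0, 4], [-1.5, 0, 4.7, 0, 0, 0, 4], [-1.5, 0, 4.7, 0, 0, 0, 4], [-0.75, 0, 2.3, 0, 0, 0, 4], [-0.4, 0, 1.3, 0, 0, 0, 4], [-0.25, 0, 0.8, 0, 0, 0, 4], [-0.1, 0, 0.4, 0, 0, 0, 4], [0, 0, 0, 0, 0, 0, 4], [0, 0, 0, 0, 0, 0, 4]]
  ]
}}

```text
time_s: 20.42
ee_pos: [0.621, 0.1367, 0.049]
eef_rot: [3.138, -0.3, 1.605]
force: [-0.1, -0.4, -0.9]
grip_width: 0.0135
grip_force: 55.0
```

Run:
```python
from h import *
o=telemetry.get_obs(); print(o["ee_pos"],o["eef_rot"],o["force"],o["moment"],o["time_s"])
S=now()@G; print("origin",S[:3,3],"front",(S@[.1,0,0,1]),S[:3,2])
```

```text
[0.621  0.1367 0.049 ] [ 3.1378 -0.3001  1.6054] [-0.0911 -0.4027 -0.9226] [-0.3349  0.0462  0.0448] 20.4167
origin [0.6202 0.1557 0.0028] front [0.6168 0.2557 0.0028 1.    ] [-0.0035 -0.0004  1.    ]
```

>>> {"fn": "carry_out", "kwargs": {
  "plan": [
    [[-0.3, 0, 1, 0, 0, 0, 4], [-0.3, 0, 1, 0, 0, 0, 4], [0, 0, 0, 0, 0, 0, 4], [-0.2, 0, 0.5, 0, 0, 0, 4], [0, 0, 0, 0, 0, 0, 4], [0, 0, 0, 0, 0, 0, 4]]
  ]
}}

```text
time_s: 20.92
ee_pos: [0.6209, 0.1367, 0.0462]
eef_rot: [3.138, -0.3, 1.605]
force: [0.1, 0.8, -1.1]
grip_width: 0.0138
grip_force: 55.0
```

Run:
```python
from h import *
o=telemetry.get_obs(); print(o["ee_pos"],o["eef_rot"],o["force"],o["moment"],o["time_s"])
S=now()@G; print("origin",S[:3,3],"front",(S@[.1,0,0,1]),S[:3,2])
```

```text
[0.6209 0.1367 0.0462] [ 3.1381 -0.3001  1.6052] [ 0.0936  0.773  -1.0986] [-0.3299 -0.0044 -0.031 ] 20.9167
origin [ 0.6201  0.1557 -0.    ] front [0.6167 0.2556 0.     1.    ] [-0.0032 -0.0004  1.    ]
```

>>> {"fn": "carry_out", "kwargs": {
  "plan": [
    [[-0.15, 0, 0.5, 0, 0, 0, 4], [0, 0, 0, 0, 0, 0, 4], [-0.1, 0, 0.4, 0, 0, 0, 4], [0, 0, 0, 0, 0, 0, 4], [0, 0, 0, 0, 0, 0, 4]]
  ]
}}

```text
time_s: 21.33
ee_pos: [0.621, 0.1366, 0.0461]
eef_rot: [3.138, -0.3, 1.606]
force: [-4.0, -2.6, 9.3]
grip_width: 0.0138
grip_force: 55.0
```

Run:
```python
from h import *
o=telemetry.get_obs(); print(o["ee_pos"],o["eef_rot"],o["force"],o["moment"],o["time_s"])
```

```text
[0.621  0.1366 0.0461] [ 3.1378 -0.3003  1.6055] [-3.9714 -2.581   9.2617] [-0.1126  1.2312  0.4333] 21.3333
```

The blade is on the bench. I'll ease off slightly, then open and back away.

>>> {"fn": "carry_out", "kwargs": {
  "plan": [
    [[0.1, 0, -0.4, 0, 0, 0, 4], [0, 0, 0, 0, 0, 0, 4], [0, 0, 0, 0, 0, 0, 16], [0, 0, 0, 0, 0, 0, 22], [0, 0, 0, 0, 0, 0, 35], [0, 0, 0, 0, 0, 0, 50], [0, 0, 0, 0, 0, 0, 60], [0, 0, 0, 0, 0, 0, 60], [0, 0, 0, 0, 0, 0, 60], [0, 0, 0, 0, 0, 0, 60]]
  ]
}}

```text
time_s: 22.17
ee_pos: [0.6209, 0.1367, 0.0456]
eef_rot: [3.138, -0.3, 1.605]
force: [-0.0, 0.8, -0.0]
grip_width: 0.0578
grip_force: 0.0
```

>>> {"fn": "carry_out", "kwargs": {
  "plan": [
    [[0, 0, -6, 0, 0, 0, 60], [0, 0, -12, 0, 0, 0, 60], [0, 0, -15, 0, 0, 0, 60], [0, 0, -15, 0, 0, 0, 60], [0, 0, -15, 0, 0, 0, 60], [0, 0, -15, 0, 0, 0, 60], [0, 0, -15, 0, 0, 0, 60], [0, 0, -15, 0, 0, 0, 60], [0, 0, -15, 0, 0, 0, 60], [-30, 0, -9, 0, 0, 0, 60], [-30, 0, -9, 0, 0, 0, 60], [-30, 0, -9, 0, 0, 0, 60], [-30, 0, -9, 0, 0, 0, 60], [-30, 0, -9, 0, 0, 0, 60], [-30, 0, -9, 0, 0, 0, 60], [-30, 0, -9, 0, 0, 0, 60], [-30, 0, -9, 0, 0, 0, 60], [-30, 0, -9, 0, 0, 0, 60], [0, 0, 0, 0, 0, 0, 60], [0, 0, 0, 0, 0, 0, 60]]
  ]
}}

```text
time_s: 23.83
ee_pos: [0.6309, -0.1831, 0.1614]
eef_rot: [3.138, -0.3, 1.603]
force: [-0.5, 1.4, -0.7]
grip_width: 0.0601
grip_force: 0.0
```

Run:
```python
from h import *
o=telemetry.get_obs(); print(o["ee_pos"],o["force"],o["grip_width"],o["time_s"])
slab()
c=optics.camera("top"); h=cv2.cvtColor(c["pixels"],cv2.COLOR_RGB2HSV).astype(int)
def seg(m,u0,v0,u1,v1,z,n):
    mm=np.zeros(m.shape,np.uint8); mm[v0:v1,u0:u1]=m[v0:v1,u0:u1]; mm=cv2.morphologyEx(mm,2,np.ones((3,3)))
    ct=max(cv2.findContours(mm,0,1)[0],key=cv2.contourArea); r=cv2.minAreaRect(ct); b=px2w(c,cv2.boxPoints(r),z)
    print(n,r,b.mean(0),np.linalg.norm(b[1]-b[0]),np.linalg.norm(b[2]-b[1]))
dark=(h[...,2]<125)&(h[...,1]<168)&(h[...,1]>80)
seg(dark,70,205,150,285,.02,"slab")
seg(dark&(h[...,0]>8),232,125,275,165,.014,"disc")
seg(h[...,1]<60,80,60,250,190,.002,"blade")
m=((h[...,0]<16)&(h[...,1]>140)); seg(m,45,180,172,306,.016,"saucer")
```

```text
[ 0.6309 -0.1831  0.1614] [-0.5435  1.4087 -0.6571] 0.06014547044517454 23.8333
area 2522.0 poly [[262, 363], [309, 369], [306, 419], [254, 412]]
[[0.4727 0.2694]
 [0.406  0.2672]
 [0.4016 0.3382]
 [0.4691 0.3407]]
slab ((95.50000762939453, 243.00003051757812), (6.363960266113281, 6.363961219787598), 45.0) [0.4384 0.3041 0.02  ] 0.01205174760466378 0.01240990333521062
disc ((250.0, 144.5), (5.0, 4.0), 90.0) [0.6419 0.0127 0.014 ] 0.007933092424198802 0.010059308403675245
blade ((153.0, 154.5), (29.0, 50.0), 90.0) [0.6179 0.2059 0.002 ] 0.09977133770197047 0.05870519584526799
saucer ((108.0, 243.0), (102.0, 102.0), 90.0) [0.44   0.2812 0.016 ] 0.1983586712791886 0.1974030920641513
```

```bash
python3 -c "
from station import ctrl; print(ctrl.hand_in())"
```

```text
the job is handed in; nothing more can be done
None
```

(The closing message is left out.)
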